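# Size a dowel in the taper gauge and stand it in its bore

### The job

Find the size of the dowel that stands by itself in the single block: hold it upright and slide its foot along the gauge's tapered slot from the wide end, pushing the brass rider ahead of it, until it wedges lightly against both cheeks, without jamming it hard. Then draw it back out, leaving the rider where it was pushed, and stand the dowel right down in the bore that the rider's needle is nearest to. Leave the other three dowels standing in their rack.

Things in the scene. Friction and masses are not known exactly. Their poses are not given: they have to be found in the camera images.
- gauge: dowel gauge, fixed to the bench: plywood base board 14 mm thick with two straight dark wood cheeks that form a tapered slot, and a bored wooden rail beside it (top z 44 mm). Origin: on the slot's centre line, at bench level; x runs along the slot from wide to narrow end, y from the slot across to the rail, z up. Board: x -150 to 150, y -54 to 92 mm. It is rigid
- cheek_near: the cheek on the rail's side of the slot (gauge y positive), fixed; origin above the gauge's, on the board's top, same axes. Cheeks stand 22 mm above the board (top z 36 mm), are 22 mm wide, run from gauge x -90 to 126 mm. A dowel held off the centre line meets one cheek early (12 mm early per 0.5 mm off) and must be let sideways until both cheeks bear on it
- cheek_far: the other cheek (gauge y negative), fixed; origin as the near one. The slot, open above, is 28 mm wide at x -90 mm and closes evenly, 1 mm per 12 mm, to 10 mm at x 126 mm, alike on both sides, so a 23 mm dowel stops with its axis near gauge x -30 mm, 20 mm near 6, 17 mm near 42, 14 mm near 78 (light pressing adds a few mm)
- slot_mouth (a point): centre line of the slot at its wide end (gauge x -90 mm, y 0), at the height of the cheeks' tops (36 mm above the bench). Before it flared ends, 20 mm long, open the slot to about 50 mm; the board from gauge x -150 to -112 mm is bare, room to lower the foot of a dowel before sliding it in
- slot_end (a point): centre line of the slot at its narrow end (gauge x 126 mm, y 0), at the height of the cheeks' tops (36 mm above the bench)
- rider_needle (a point): needle of the brass rider, on the gauge's near cheek (gauge y 36 mm, z 45 mm); axes as the gauge's. The rider slides along a steel rod on the far side (friction about 1 N) and stays where left. Its bar, 8 mm square, top z 46 mm, crosses above the slot; its face towards the wide end lies 9 mm ahead (+x) of the needle, so the needle ends level with the dowel's axis. Starts at gauge x -72 to -54 mm
- bore0 (a point): floor centre (14 mm above the bench) of the first, widest of the four upright bores in the gauge's rail, which lies straight across from where a 23 mm dowel wedges (gauge x -30 mm, y 62 mm); a scribed line joins the two. The bore is 28 mm wide and 30 mm deep, its mouth at z 44 mm
- bore1 (a point): floor centre (14 mm above the bench) of the second of the four upright bores in the gauge's rail, which lies straight across from where a 20 mm dowel wedges (gauge x 6 mm, y 62 mm); a scribed line joins the two. The bore is 25 mm wide and 30 mm deep, its mouth at z 44 mm
- bore2 (a point): floor centre (14 mm above the bench) of the third of the four upright bores in the gauge's rail, which lies straight across from where a 17 mm dowel wedges (gauge x 42 mm, y 62 mm); a scribed line joins the two. The bore is 22 mm wide and 30 mm deep, its mouth at z 44 mm
- bore3 (a point): floor centre (14 mm above the bench) of the fourth, narrowest of the four upright bores in the gauge's rail, which lies straight across from where a 14 mm dowel wedges (gauge x 78 mm, y 62 mm); a scribed line joins the two. The bore is 19 mm wide and 30 mm deep, its mouth at z 44 mm
- single_block: small wooden block, 62 x 62 x 44 mm, fixed, with one bore 27 mm wide and 30 mm deep in its middle, in which the dowel to be sized stands; origin at the centre of its underside
- rack: wooden rack, 156 x 56 x 44 mm, fixed, with three bores in a row (27 mm wide, 30 mm deep, 46 mm apart along its x), which hold the other three dowels; origin at the centre of its underside. It and the single block may stand on either side of the gauge
- dowel_a: beech dowel, plain round pin 100 mm long, 10 to 35 g; origin: centre of its foot, z up along it. One of four that look alike but are 14, 17, 20 and 23 mm thick; the letter says nothing about the size. At the start one of the four, not always the same, stands alone in the single block (the one to size), the other three stand in the rack
- dowel_b: beech dowel, plain round pin 100 mm long, 10 to 35 g; origin: centre of its foot, z up along it. One of four that look alike but are 14, 17, 20 and 23 mm thick; the letter says nothing about the size. At the start one of the four, not always the same, stands alone in the single block (the one to size), the other three stand in the rack
- dowel_c: beech dowel, plain round pin 100 mm long, 10 to 35 g; origin: centre of its foot, z up along it. One of four that look alike but are 14, 17, 20 and 23 mm thick; the letter says nothing about the size. At the start one of the four, not always the same, stands alone in the single block (the one to size), the other three stand in the rack
- dowel_d: beech dowel, plain round pin 100 mm long, 10 to 35 g; origin: centre of its foot, z up along it. One of four that look alike but are 14, 17, 20 and 23 mm thick; the letter says nothing about the size. At the start one of the four, not always the same, stands alone in the single block (the one to size), the other three stand in the rack
Not all that is in view belongs to the job. Leave any orange look-alike of the single_block alone.

How it is judged:
On the way:
1. the dowel is wedged upright in the slot, its foot below the cheeks' tops, each cheek bearing on it with over 3 N, the rider pushed up by it (needle within 8 mm of its axis along the slot) (((contact force between dowel_a and cheek_near above 3 N and contact force between dowel_a and cheek_far above 3 N and z of dowel_a in the frame of gauge below 0.03 m and angle between dowel_a's own z axis and vertical below 0.12 rad and x of dowel_a in the frame of rider_needle between -0.008 and 0.008 m) or (contact force between dowel_b and cheek_near above 3 N and contact force between dowel_b and cheek_far above 3 N and z of dowel_b in the frame of gauge below 0.03 m and angle between dowel_b's own z axis and vertical below 0.12 rad and x of dowel_b in the frame of rider_needle between -0.008 and 0.008 m) or (contact force between dowel_c and cheek_near above 3 N and contact force between dowel_c and cheek_far above 3 N and z of dowel_c in the frame of gauge below 0.03 m and angle between dowel_c's own z axis and vertical below 0.12 rad and x of dowel_c in the frame of rider_needle between -0.008 and 0.008 m) or (contact force between dowel_d and cheek_near above 3 N and contact force between dowel_d and cheek_far above 3 N and z of dowel_d in the frame of gauge below 0.03 m and angle between dowel_d's own z axis and vertical below 0.12 rad and x of dowel_d in the frame of rider_needle between -0.008 and 0.008 m))), for 0.2 s.
At the end, for the whole second after the job is handed in: the dowel from the single block stands in the bore nearest the rider's needle (within 17.5 mm along the slot), foot within 8 mm of its centre; the other three are within 15 mm of their starts; all are at rest, feet at most 5 mm above the bore floors, leaning under 0.22 rad; the single block is empty (((x of rider_needle in the frame of bore0 between -0.0175 and 0.0175 m and ((horizontal distance between dowel_a and bore0 below 0.008 m and distance of each of dowel_b, dowel_c, dowel_d from where it was at the start of the episode below 0.015 m) or (horizontal distance between dowel_b and bore0 below 0.008 m and distance of each of dowel_a, dowel_c, dowel_d from where it was at the start of the episode below 0.015 m) or (horizontal distance between dowel_c and bore0 below 0.008 m and distance of each of dowel_a, dowel_b, dowel_d from where it was at the start of the episode below 0.015 m) or (horizontal distance between dowel_d and bore0 below 0.008 m and distance of each of dowel_a, dowel_b, dowel_c from where it was at the start of the episode below 0.015 m))) or (x of rider_needle in the frame of bore1 between -0.0175 and 0.0175 m and ((horizontal distance between dowel_a and bore1 below 0.008 m and distance of each of dowel_b, dowel_c, dowel_d from where it was at the start of the episode below 0.015 m) or (horizontal distance between dowel_b and bore1 below 0.008 m and distance of each of dowel_a, dowel_c, dowel_d from where it was at the start of the episode below 0.015 m) or (horizontal distance between dowel_c and bore1 below 0.008 m and distance of each of dowel_a, dowel_b, dowel_d from where it was at the start of the episode below 0.015 m) or (horizontal distance between dowel_d and bore1 below 0.008 m and distance of each of dowel_a, dowel_b, dowel_c from where it was at the start of the episode below 0.015 m))) or (x of rider_needle in the frame of bore2 between -0.0175 and 0.0175 m and ((horizontal distance between dowel_a and bore2 below 0.008 m and distance of each of dowel_b, dowel_c, dowel_d from where it was at the start of the episode below 0.015 m) or (horizontal distance between dowel_b and bore2 below 0.008 m and distance of each of dowel_a, dowel_c, dowel_d from where it was at the start of the episode below 0.015 m) or (horizontal distance between dowel_c and bore2 below 0.008 m and distance of each of dowel_a, dowel_b, dowel_d from where it was at the start of the episode below 0.015 m) or (horizontal distance between dowel_d and bore2 below 0.008 m and distance of each of dowel_a, dowel_b, dowel_c from where it was at the start of the episode below 0.015 m))) or (x of rider_needle in the frame of bore3 between -0.0175 and 0.0175 m and ((horizontal distance between dowel_a and bore3 below 0.008 m and distance of each of dowel_b, dowel_c, dowel_d from where it was at the start of the episode below 0.015 m) or (horizontal distance between dowel_b and bore3 below 0.008 m and distance of each of dowel_a, dowel_c, dowel_d from where it was at the start of the episode below 0.015 m) or (horizontal distance between dowel_c and bore3 below 0.008 m and distance of each of dowel_a, dowel_b, dowel_d from where it was at the start of the episode below 0.015 m) or (horizontal distance between dowel_d and bore3 below 0.008 m and distance of each of dowel_a, dowel_b, dowel_c from where it was at the start of the episode below 0.015 m)))) and angle between each of dowel_a, dowel_b, dowel_c, dowel_d's own z axis and vertical below 0.22 rad and height (world z) of each of dowel_a, dowel_b, dowel_c, dowel_d below 0.019 m and linear speed of each of dowel_a, dowel_b, dowel_c, dowel_d below 0.02 m/s and horizontal distance between each of dowel_a, dowel_b, dowel_c, dowel_d and single_block above 0.05 m); the robot touches nothing.
It fails at once if the gauge is pressed, jammed or struck with more than 80 N in all (a push of some 20 N along the slot) (contact force between gauge and anything else above 80 N).
It also fails if it takes over 61 s, if anything falls off the work surface, if the arm or the gripper's body presses on something with over 40 N, if the wrist force passes 120 N, or if a joint passes its speed limit or range.

### The arm

A 7-joint arm with a two-finger parallel gripper is mounted at the origin on the work surface. World frame = base frame: x ahead of the robot, y to its left, z up, the work surface at z = 0. Lengths are in m, angles in rad, forces in N, time in s.
With the tool pointing down it reaches from about 0.425 to 0.875 m from the base axis. Payload 8.4 kg.
Tool frame: the origin (TCP) lies at the very end of the fingers, on their centre line; the grasp point (between the pads) lies 19 mm behind it; z points along the fingers, y is the line along which they close (so a half turn about z gives the same grasp; the last joint's range is limited). The gripper opens to 85 mm and grips with 20 to 120 N. Pads are 22 mm wide; open, the fingers measure 114 mm over their backs; the gripper's body (76 mm by 85 mm) begins 54 mm behind the grasp point. The pads swing forward as they close: fully open they stand 13 mm farther back than shut.
Start: joints at [1.137, 0.333, 0.04, 1.465, -0.013, 1.343, -0.059], TCP at [0.214, -0.614, 0.231] pointing down, gripper open.
Joint ranges: [-2.58, 2.58], [-0.38, 2.09], [-1.3, 1.39], [0.25, 2.4], [-1.5, 4.64], [0.08, 2.09], [-2.65, 2.65]. Speed limits (rad/s): [2.22, 2.22, 2.79, 2.79, 3.14, 3.14, 3.14].

### API

Orientations are given as a unit quaternion [w, x, y, z].
In Python, from cell import arm gives the robot as it stands.
- The arm moves only by the shell command python3 -m handwheel 'ROWS' [FORCE]. ROWS is JSON, a list that holds one entry, the list of rows, each a list of 7 numbers: the turn, a rotation vector about the tool's x, y, z scaled (see below), then the shift along the tool's x, y, z scaled (see below), then the closure, from -1 (fully open) to 1 (shut). In form: [[[rx, ry, rz, x, y, z, fingers], ...]]. A call has 1 to 12 rows; each row shifts and turns the commanded pose from where the row before left it, along the tool's axes as they then stand; what a row does not reach is not made up. The controller multiplies each number of a shift by 0.4 m and each number of a turn by 90 degrees. A row lasts 1/8 s, in which the tool goes at most 62.5 mm and 10.7 degrees, less where a joint would pass 70% of its speed; a pose out of reach is approached as far as the arm can. A call with a number of a shift or a turn outside -1 to 1 is refused whole. A call with a gripper value outside its range is refused whole. The fingers move at their own pace and stop on an object; FORCE is the grip in N (left out, the last holds). Time passes only in rows, so rows that do not move let the fingers close. It gives the time, the measured TCP pose, the force, the opening and the grip force at its end, in the units of the state.
- arm.read_state(): the state, without advancing time (a new reading comes with each control period).
- arm.grab_frame(name): name is "scene" or "top"; returns (picture, depth): 384x512x3 uint8, red, green, blue; 384x512 float32, m along the optical axis (not along the pixel's ray), 0 where there is no reading.
- arm.camera_info(name): a dict with "K" (3x3 intrinsics, pixels), "cam_to_world" (4x4, takes a point from camera to world coordinates). Camera axes: x right, y down, z forward; pixel columns grow to the right and rows downward; lengths in m; the calibration is good to about 2 mm. A picture is of the moment at which its call begins. camera_info takes no time and is no camera call.
- arm.job_done(): hands the job in; it is judged then, once.
Trained networks look in the newest picture that a camera, given by its name, has taken for a name from the list of things; names that differ only in an ending like _2 or _b are one class to them, and where a whole thing is asked for, a point or a joint stands for the part that bears it (a point fixed in the world has none). Each returns a list of dicts, best first, with "confidence" (0 to 1); they miss things now and then, are a little off and sometimes report something else, mostly with a low value. They report only what shows in the picture. A call takes as long as a camera call. They do not tell look-alikes from the thing itself.
- arm.find_in(thing, camera): "position" ([x, y, z] in m, in world coordinates, good to about 4 mm: the middle of the surface that is visible of it).
- arm.masks_of(thing, camera): "pixels" (384x512 bool, what is visible of it).
The state is a dict: "time": time; "joints": joint angles; "dq": joint speeds; "tau": joint torques, N m; "eef_pos": TCP position; "tool_rot": TCP orientation; "wrist_force": force on the tool from outside, world axes, zero at the start; "ft_torque": the same for the moment, N m; "finger_gap": finger opening in m; "finger_force": force on a finger pad.
Only numpy, scipy, OpenCV 4.12 (cv2) and the standard library are available. Lean on these libraries where they do the work, as an engineer would, in place of code of your own. Each camera call takes 0.05 s, during which the arm holds its last target. There are 200 camera calls.

## Working session

There is one attempt and no reset: what is moved stays moved. The work goes in short steps, Python scripts to look and compute and a shell command to move; the robot and the scene stay as the last step left them, time stands still between calls to the robot, and variables do not carry over. Pictures are saved under pics/ and viewed, at most 10 in all, crops included, and the job is handed in when it is done.

```bash
ls; mkdir -p pics; python3 - <<'E'
from cell import arm
import cv2,numpy as np
s=arm.read_state();print({k:np.round(v,3).tolist() for k,v in s.items()})
for n in("scene","top"):
    p,d=arm.grab_frame(n);cv2.imwrite(f"pics/{n}0.png",p[:,:,::-1]);np.save(f"pics/{n}0.npy",d)
    i=arm.camera_info(n);print(n,np.round(i["K"],1).tolist(),np.round(i["cam_to_world"],3).tolist())
    for t in("gauge","cheek_near","cheek_far","slot_mouth","slot_end","rider_needle","bore0","bore3","single_block","rack","dowel_a"):
        print(t,[(np.round(r["position"],3).tolist(),round(r["confidence"],2)) for r in arm.find_in(t,n)][:5])
E
```

```text
pics
{'time': 0.0, 'joints': [1.137, 0.334, 0.04, 1.466, -0.013, 1.343, -0.058], 'dq': [-0.001, -0.002, 0.001, -0.001, 0.002, 0.0, 0.002], 'tau': [0.0, -65.855, 1.366, -40.556, 0.017, 0.013, 0.0], 'eef_pos': [0.213, -0.613, 0.23], 'tool_rot': [-0.001, 0.986, 0.167, -0.0], 'wrist_force': [0.188, -0.022, 0.433], 'ft_torque': [-0.022, 0.045, 0.033], 'finger_force': 0.0, 'finger_gap': 0.085}
scene [[383.9, 0.0, 257.0], [0.0, 383.9, 198.0], [0.0, 0.0, 1.0]] [[-0.153, 0.672, -0.725, 1.167], [0.988, 0.092, -0.124, 0.152], [-0.016, -0.735, -0.678, 0.651], [0.0, 0.0, 0.0, 1.0]]
gauge [([0.604, 0.018, 0.025], 0.75)]
cheek_near [([0.585, 0.021, 0.03], 0.91)]
cheek_far [([0.622, 0.046, 0.035], 0.9)]
slot_mouth [([0.602, 0.012, 0.024], 0.83)]
slot_end [([0.604, 0.012, 0.021], 0.75)]
rider_needle [([0.648, -0.03, 0.043], 0.57), ([0.586, 0.015, 0.032], 0.19)]
bore0 [([0.605, 0.014, 0.028], 0.61)]
bore3 [([0.605, 0.014, 0.028], 0.61)]
single_block [([0.529, 0.304, 0.042], 0.89), ([0.521, 0.426, 0.04], 0.79), ([0.662, 0.278, 0.043], 0.79), ([0.602, 0.009, 0.026], 0.74), ([0.622, 0.042, 0.035], 0.72)]
[... 412 characters left out ...]
], 0.72)]
cheek_near [([0.573, 0.024, 0.036], 0.66)]
cheek_far [([0.618, 0.036, 0.035], 0.62), ([0.58, 0.01, 0.016], 0.53)]
slot_mouth [([0.582, 0.01, 0.015], 0.98)]
slot_end [([0.576, 0.012, 0.011], 0.91)]
rider_needle [([0.632, -0.034, 0.047], 0.65)]
bore0 [([0.584, 0.009, 0.017], 0.73)]
bore3 [([0.584, 0.009, 0.017], 0.73)]
single_block [([0.631, 0.397, 0.043], 0.87), ([0.495, 0.306, 0.045], 0.82), ([0.388, 0.347, 0.046], 0.79), ([0.499, 0.429, 0.042], 0.78), ([0.645, 0.277, 0.044], 0.66)]
rack [([0.483, -0.322, 0.045], 0.93), ([0.578, 0.012, 0.015], 0.55)]
dowel_a [([0.488, -0.326, 0.11], 0.51), ([0.443, -0.323, 0.093], 0.44), ([0.498, 0.308, 0.092], 0.41), ([0.532, -0.336, 0.101], 0.4)]
```

View pics/scene0.png

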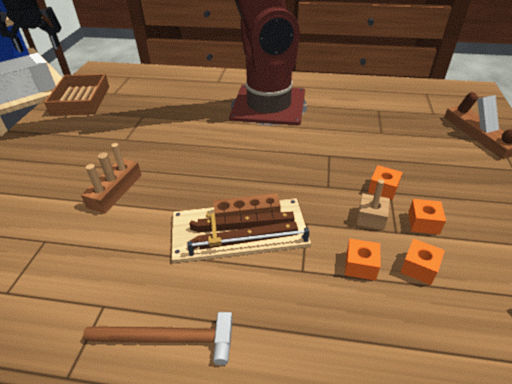

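View pics/top0.png

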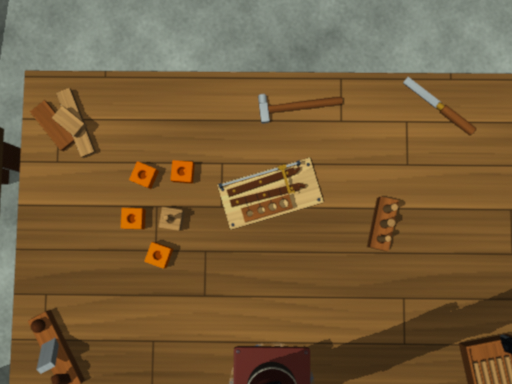

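The pictures show the gauge at mid-bench. In the top view it sits at about (270,193), with its wide end on the right (−y) and the rail facing the robot. The single block with its dowel is at (172,217), surrounded by orange look-alikes. The rack is at (383,222). Next I'll fit the poses.

```bash
cat > h.py <<'E'
import cv2,numpy as np
from cell import arm
def pts(n,d):
    i=arm.camera_info(n);K=np.array(i["K"]);T=np.array(i["cam_to_world"])
    v,u=np.mgrid[:d.shape[0],:d.shape[1]]
    c=np.stack([(u-K[0,2])/K[0,0]*d,(v-K[1,2])/K[1,1]*d,d],-1)
    return c@T[:3,:3].T+T[:3,3]
def proj(n,P):
    i=arm.camera_info(n);T=np.linalg.inv(i["cam_to_world"]);c=np.asarray(P)@T[:3,:3].T+T[:3,3]
    q=c@np.array(i["K"]).T;return q[:,:2]/q[:,2:]
E
python3 - <<'E'
from h import *
for n in("scene","top"):
    d=np.load(f"pics/{n}0.npy");P=pts(n,d);ok=d>0
    im=cv2.imread(f"pics/{n}0.png")
    def reg(x0,x1,y0,y1,z0,z1):
        m=ok&(P[...,0]>x0)&(P[...,0]<x1)&(P[...,1]>y0)&(P[...,1]<y1)&(P[...,2]>z0)&(P[...,2]<z1);return P[m]
    g=reg(.45,.75,-.2,.22,.008,.06)
    r=cv2.minAreaRect((g[:,:2]*1000).astype(np.float32));print(n,"gauge",r,len(g))
    g=reg(.45,.75,-.2,.22,-.03,.004);print(" bench z",np.median(g[:,2]))
    for nm,b in(("block",(.45,.55,.26,.36)),("rack",(.38,.6,-.45,-.2))):
        g=reg(*b,.038,.05);print(n,nm,cv2.minAreaRect((g[:,:2]*1000).astype(np.float32)),np.median(g[:,2]))
    g=reg(.44,.56,.25,.36,.055,.13);print(n,"dowel pts",len(g),g.mean(0),g.min(0),g.max(0))
    g=reg(.44,.56,.25,.36,.108,.13);print(n,"dowel top",len(g),g.mean(0),np.ptp(g,axis=0))
    c=proj(n,[[.58,.01,.02]])[0].astype(int)
    cr=im[c[1]-50:c[1]+50,c[0]-75:c[0]+75];cv2.imwrite(f"pics/g_{n}.png",cv2.resize(cr,None,fx=5,fy=5,interpolation=cv2.INTER_CUBIC));print(c)
E
```

```text
scene gauge ((584.6331176757812, 9.180633544921875), (148.59457397460938, 299.9991760253906), 16.82665252685547) 6824
 bench z -0.001846280070483708
scene block ((501.310791015625, 310.4059143066406), (62.14219665527344, 66.56425476074219), 81.84862518310547) 0.04157881319901224
scene rack ((492.3240051269531, -333.594482421875), (60.05710220336914, 159.92970275878906), 77.19580078125) 0.04201485160672913
scene dowel pts 151 [0.50545699 0.30943848 0.08753795] [0.49595196 0.30325888 0.05528941] [0.50997886 0.3173115  0.113713  ]
scene dowel top 30 [0.50287735 0.3101602  0.11120838] [0.0126477  0.0130398  0.00559769]
[239 222]
top gauge ((582.417724609375, 1.1575164794921875), (257.0814208984375, 430.2919921875), 9.63955307006836) 4503
 bench z -0.00048158352995242293
top block ((499.4707946777344, 309.5637512207031), (62.61153030395508, 62.23712158203125), 82.10704040527344) 0.04364932882050265
top rack ((490.33599853515625, -333.80810546875), (58.055328369140625, 157.21629333496094), 77.47428894042969) 0.04387914179068331
top dowel pts 38 [0.49857457 0.30706065 0.09802882] [0.49257648 0.30244873 0.0582674 ] [0.50505411 0.31461346 0.12022334]
top dowel top 18 [0.49930544 0.30950711 0.11393263] [0.00884697 0.01163282 0.01106028]
[268 193]
```

```bash
python3 - <<'E'
from h import *
th=np.radians(16.8)
for n in("scene","top"):
    d=np.load(f"pics/{n}0.npy");P=pts(n,d);im=cv2.imread(f"pics/{n}0.png")
    m=((d>0)&(abs(P[...,0]-.584)<.15)&(abs(P[...,1]-.009)<.2)&(P[...,2]>.007)).astype(np.uint8)
    k,l,s,c=cv2.connectedComponentsWithStats(m);j=1+np.argmax(s[1:,4]);m=(l==j)
    hsv=cv2.cvtColor(im,cv2.COLOR_BGR2HSV)
    # intersect pixel rays with board-top plane z=14mm for low points, for height bins
    for lo,hi in((.007,.022),(.030,.04),(.040,.046)):
        g=P[m&(P[...,2]>lo)&(P[...,2]<hi)]
        print(n,lo,len(g),np.round(np.median(g[:,2]),4),cv2.minAreaRect((g[:,:2]*1000).astype(np.float32)))
    h,w=m.shape
E
```

```text
scene 0.007 3144 0.0123 ((584.6331176757812, 9.180633544921875), (148.59457397460938, 299.9991760253906), 16.82665252685547)
scene 0.03 2063 0.0341 ((581.1605224609375, 25.051666259765625), (137.04351806640625, 257.7392883300781), 16.782644271850586)
scene 0.04 1078 0.0422 ((581.27099609375, 24.8323974609375), (137.88543701171875, 256.14471435546875), 17.19661521911621)
top 0.007 2573 0.0139 ((580.8035888671875, 8.128158569335938), (149.60061645507812, 300.90185546875), 17.280637741088867)
top 0.03 1041 0.0357 ((577.8296508789062, 23.649078369140625), (131.10560607910156, 256.5307312011719), 17.028236389160156)
top 0.04 600 0.0431 ((578.6064453125, 24.552200317382812), (133.86553955078125, 253.80247497558594), 17.33241844177246)
```

View pics/g_top.png

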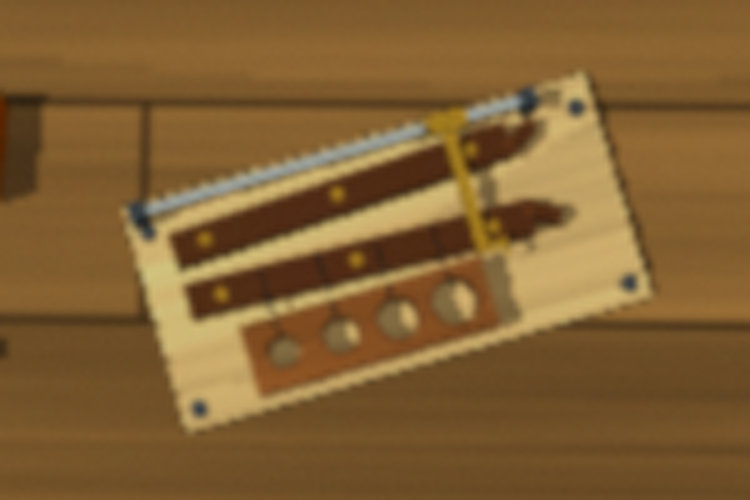

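In this crop the wide, flared mouth is at right (560,215), the rider bar is at (465,190) and the bores are at (455,300), (398,318), (342,333) and (285,350). So gauge x ≈ (−.292, .956) and the origin ≈ (.601, .014). I'll start moving: turn the tool to match the gauge, then go round towards the block.

```bash
cat >> h.py <<'E'
from scipy.spatial.transform import Rotation as R
A=np.radians(17.0);GX=np.array([-np.sin(A),np.cos(A),0]);GY=np.array([-np.cos(A),-np.sin(A),0]);G0=np.array([.6009,.0142,0])
def G(x,y,z):return G0+x*GX+y*GY+np.array([0,0,z])
def rot(s):
    q=s["tool_rot"];return R.from_quat([q[1],q[2],q[3],q[0]]).as_matrix()
def show(target=None):
    s=arm.read_state();p=np.array(s["eef_pos"]);M=rot(s);d=p-G0
    print("t",round(s["time"],2),"pos",p.round(4),"gauge mm",np.round([d@GX*1e3,d@GY*1e3,p[2]*1e3],1),"yaw",round(np.degrees(np.arctan2(M[1,0],M[0,0])),2),"z",M[:,2].round(3),"F gx,gy,z",np.round([np.dot(s["wrist_force"],GX),np.dot(s["wrist_force"],GY),s["wrist_force"][2]],2),"gap",round(s["finger_gap"]*1e3,1),"ff",round(s["finger_force"],1))
    if target is not None: print("shift units",(M.T@(np.array(target)-p)/.4).round(4))
E
python3 -m handwheel '[[[0,0,0.0245,0.1043,-0.0798,0,-1],[0,0,0,0.1043,-0.0798,0,-1],[0,0,0,0.1043,-0.0798,0,-1],[0,0,0,0.1043,-0.0798,0,-1],[0,0,0,0.1043,-0.0798,0,-1],[0,0,0,0.1043,-0.0798,0,-1],[0,0,0,0.1043,-0.0798,0,-1],[0,0,0,0.1043,-0.0798,0,-1],[0,0,0,0.1043,-0.0798,0,-1],[0,0,0,0.1043,-0.0798,0,-1],[0,0,0,0.1043,-0.0798,0,-1],[0,0,0,0.1043,-0.0798,0,-1]]]' 30
python3 -c "
from h import *
show([.5004,.3098,.2])"
```

```text
time: 2.7
eef_pos: [0.5797, -0.0989, 0.2316]
tool_rot: [0.0, 0.989, 0.147, 0.0]
wrist_force: [0.9, -0.7, 0.4]
finger_gap: 0.0855
finger_force: 0.0
t 2.7 pos [ 0.5797 -0.0989  0.2316] gauge mm [-102.    53.3  231.6] yaw 16.95 z [ 0.001 -0.    -1.   ] F gx,gy,z [-0.95 -0.6   0.35] gap 85.5 ff 0.0
shift units [ 0.1082 -1.0353  0.0786]
```

```bash
python3 -m handwheel '[[[0,0,0,0.0135,-0.1294,0.01,-1],[0,0,0,0.0135,-0.1294,0.01,-1],[0,0,0,0.0135,-0.1294,0.01,-1],[0,0,0,0.0135,-0.1294,0.01,-1],[0,0,0,0.0135,-0.1294,0.01,-1],[0,0,0,0.0135,-0.1294,0.01,-1],[0,0,0,0.0135,-0.1294,0.01,-1],[0,0,0,0.0135,-0.1294,0.01,-1],[0,0,0,0,0,0,-1]]]'
python3 - <<'E'
from h import *
for n in("top","scene"):
    p,d=arm.grab_frame(n);P=pts(n,d)
    c=proj(n,[[.5004,.3098,.1]])[0].astype(int)
    cr=p[c[1]-40:c[1]+40,c[0]-40:c[0]+40,::-1];cv2.imwrite(f"pics/d_{n}.png",cv2.resize(cr,None,fx=6,fy=6))
show([.5004,.3098,.068])
E
```

```text
time: 3.82
eef_pos: [0.4968, 0.3133, 0.1992]
tool_rot: [-0.001, 0.989, 0.151, -0.0]
wrist_force: [0.0, -1.1, 0.2]
finger_gap: 0.0856
finger_force: 0.0
t 3.92 pos [0.4992 0.3086 0.1992] gauge mm [311.2  11.2 199.2] yaw 17.04 z [-0. -0. -1.] F gx,gy,z [-0.96 -0.24  0.27] gap 85.3 ff 0.0
shift units [ 0.004  -0.0021  0.328 ]
```

```bash
python3 -m handwheel '[[[0,0,0,0.002,-0.001,0.11,-1],[0,0,0,0.002,-0.001,0.11,-1],[0,0,0,0,0,0.07,-1],[0,0,0,0,0,0.038,-1],[0,0,0,0,0,0,0.3],[0,0,0,0,0,0,1],[0,0,0,0,0,0,1],[0,0,0,0,0,0,1],[0,0,0,0,0,0,1],[0,0,0,0,0,0,1],[0,0,0,0,0,0,1]]]' 40
python3 -c "
from h import *
show()"
```

```text
time: 5.3
eef_pos: [0.5011, 0.31, 0.069]
tool_rot: [-0.0, 0.989, 0.148, 0.001]
wrist_force: [-0.1, -0.6, 6.1]
finger_gap: 0.0128
finger_force: 38.9
t 5.3 pos [0.5011 0.31   0.069 ] gauge mm [312.   9.  69.] yaw 16.98 z [ 0.001  0.    -1.   ] F gx,gy,z [-0.53  0.29  6.08] gap 12.8 ff 38.9
```

```bash
python3 -m handwheel '[[[0,0,0,0,0,-0.05,1],[0,0,0,0,0,-0.1,1],[0,0,0,0,0,-0.11,1],[0,0,0,0.0024,0.1233,0,1],[0,0,0,0.0024,0.1233,0,1],[0,0,0,0.0024,0.1233,0,1],[0,0,0,0.0024,0.1233,0,1],[0,0,0,0.0024,0.1233,0,1],[0,0,0,0.0024,0.1233,0,1],[0,0,0,0.0024,0.1233,0,1],[0,0,0,0.0024,0.1233,0,1],[0,0,0,0.0024,0.1233,0,1]]]' 40
python3 - <<'E'
from h import *
show()
arm.grab_frame("top");
for n in("top","scene"):
    p,d=arm.grab_frame(n);P=pts(n,d)
    e=np.array(arm.read_state()["eef_pos"]);c=proj(n,[e-[0,0,.03]])[0].astype(int)
    m=(d>0)&(abs(P-e)[...,:2].max(-1)<.03)&(P[...,2]<e[2]-.005)&(P[...,2]>e[2]-.08)
    g=P[m];print(n,len(g),g.mean(0).round(4) if len(g) else "",g.min(0).round(4),g.max(0).round(4)) if len(g) else 0
    if n=="scene":
        u,s,v=np.linalg.svd(g-g.mean(0),full_matrices=False);print("axis",v[0].round(3))
    cr=p[max(c[1]-60,0):c[1]+60,max(c[0]-80,0):c[0]+80,::-1];cv2.imwrite(f"pics/e_{n}.png",cv2.resize(cr,None,fx=4,fy=4))
show(G(-.132,0,.0735))
E
```

```text
time: 6.8
eef_pos: [0.6389, -0.1137, 0.1736]
tool_rot: [-0.0, 0.989, 0.148, 0.001]
wrist_force: [0.1, 0.0, 0.5]
finger_gap: 0.0129
finger_force: 39.0
t 6.8 pos [ 0.6389 -0.1137  0.1736] gauge mm [-133.4    1.   173.6] yaw 16.99 z [ 0.001  0.    -1.   ] F gx,gy,z [ 0.01 -0.12  0.45] gap 12.9 ff 39.0
top 3 [ 0.6333 -0.1188  0.1243] [ 0.6316 -0.121   0.1202] [ 0.6358 -0.1165  0.1294]
scene 140 [ 0.6436 -0.1176  0.1427] [ 0.6364 -0.1267  0.1157] [ 0.6474 -0.1126  0.1676]
axis [-0.007  0.009 -1.   ]
t 6.95 pos [ 0.6386 -0.116   0.1727] gauge mm [-135.5    2.   172.7] yaw 16.68 z [ 0.    -0.001 -1.   ] F gx,gy,z [ 0.98 -0.1  -0.46] gap 12.8 ff 39.0
shift units [ 0.0051 -0.0091  0.248 ]
```

View pics/e_scene.png

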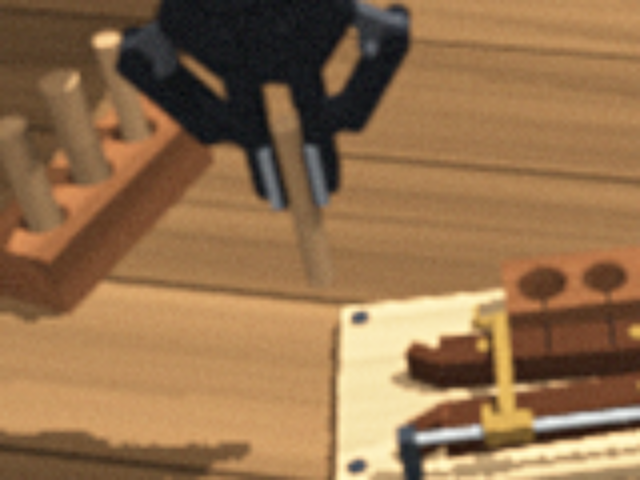

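The scene crop shows the dowel upright between the pads, foot at about (318,285), just off the board's end. I'll lower it over the bare board, then slide it in.

```bash
python3 -m handwheel '[[[0,0,0,0.0035,-0.009,0.1,1],[0,0,0,0,0,0.1,1],[0,0,0,0,0,0.044,1],[0,0,0,0,0,0,1],[0,0,0,0,0,0,1]]]' 40
python3 -c "
from h import *
show(G(-.132,0,.0735))"
```

```text
time: 7.58
eef_pos: [0.6399, -0.1082, 0.0765]
tool_rot: [0.0, 0.989, 0.148, 0.001]
wrist_force: [0.2, 1.0, -0.1]
finger_gap: 0.0129
finger_force: 39.0
t 7.58 pos [ 0.6399 -0.1082  0.0765] gauge mm [-128.5   -1.5   76.5] yaw 16.99 z [ 0.002 -0.    -1.   ] F gx,gy,z [ 0.93 -0.49 -0.1 ] gap 12.9 ff 39.0
shift units [-0.0037  0.0088  0.0075]
```

```bash
python3 -m handwheel '[[[0,0,0,-0.002,0,0.006,1],[0,0,0,0,-0.03,0,1],[0,0,0,0,-0.03,0,1],[0,0,0,0,-0.03,0,1],[0,0,0,0,-0.03,0,1],[0,0,0,0,-0.025,0,1],[0,0,0,0,-0.025,0,1],[0,0,0,0,-0.025,0,1],[0,0,0,0,-0.025,0,1],[0,0,0,0,-0.025,0,1],[0,0,0,0,-0.025,0,1],[0,0,0,0,0,0,1]]]' 40
python3 -c "
from h import *
show()"
```

```text
time: 9.07
eef_pos: [0.6061, -0.0041, 0.0722]
tool_rot: [-0.0, 0.989, 0.148, -0.0]
wrist_force: [0.1, 0.9, 0.5]
finger_gap: 0.0129
finger_force: 39.0
t 9.07 pos [ 0.6061 -0.0041  0.0722] gauge mm [-19.    0.4  72.2] yaw 17.06 z [-0.     0.001 -1.   ] F gx,gy,z [ 0.82 -0.31  0.46] gap 12.9 ff 39.0
```

```bash
python3 -m handwheel '[[[0,0,0,0,-0.025,0,1],[0,0,0,0,-0.025,0,1],[0,0,0,0,-0.025,0,1],[0,0,0,0,-0.015,0,1],[0,0,0,0,-0.015,0,1],[0,0,0,0,0,0,1]]]'
python3 - <<'E'
from h import *
show()
for n in("top","scene"):
    arm.grab_frame(n);print([(np.round(r["position"],3).tolist(),round(r["confidence"],2)) for r in arm.find_in("rider_needle",n)][:2])
show()
E
```

```text
time: 9.82
eef_pos: [0.5941, 0.0354, 0.0722]
tool_rot: [-0.0, 0.989, 0.148, 0.0]
wrist_force: [0.1, -0.1, -0.9]
finger_gap: 0.0132
finger_force: 39.1
t 9.82 pos [0.5941 0.0354 0.0722] gauge mm [22.3  0.3 72.2] yaw 17.02 z [-0.  0. -1.] F gx,gy,z [-0.1  -0.1  -0.92] gap 13.2 ff 39.1
[]
[([0.604, 0.005, 0.019], 0.61), ([0.633, 0.055, 0.045], 0.44)]
t 10.03 pos [0.5943 0.0345 0.0721] gauge mm [21.4  0.4 72.1] yaw 16.96 z [ 0.  0. -1.] F gx,gy,z [ 0.07 -0.01  0.07] gap 13.2 ff 39.1
```

```bash
python3 -m handwheel '[[[0,0,0,0,-0.0125,0,1],[0,0,0,0,-0.0125,0,1],[0,0,0,0,-0.0125,0,1],[0,0,0,0,-0.0125,0,1],[0,0,0,0,0,0,1]]]'
python3 -c "
from h import *
show()"
python3 -m handwheel '[[[0,0,0,0,-0.0125,0,1],[0,0,0,0,-0.0125,0,1],[0,0,0,0,0,0,1]]]'
python3 -c "
from h import *
show()"
```

```text
time: 10.65
eef_pos: [0.5882, 0.0547, 0.0722]
tool_rot: [-0.0, 0.989, 0.148, -0.0]
wrist_force: [-0.0, -0.8, -0.8]
finger_gap: 0.0129
finger_force: 39.1
t 10.65 pos [0.5882 0.0547 0.0722] gauge mm [42.4  0.4 72.2] yaw 17.03 z [-0.  0. -1.] F gx,gy,z [-0.77  0.26 -0.85] gap 12.9 ff 39.1
time: 11.02
eef_pos: [0.5854, 0.0642, 0.0722]
tool_rot: [-0.0, 0.989, 0.148, 0.0]
wrist_force: [0.8, -0.0, 0.4]
finger_gap: 0.0126
finger_force: 39.1
t 11.03 pos [0.5854 0.0642 0.0722] gauge mm [52.3  0.2 72.2] yaw 17.01 z [ 0.     0.001 -1.   ] F gx,gy,z [-0.25 -0.72  0.43] gap 12.6 ff 39.1
```

```bash
python3 -m handwheel '[[[0,0,0,0,-0.0125,0,1],[0,0,0,0,-0.0075,0,1],[0,0,0,0,0,0,1]]]'
python3 -c "
from h import *
show()"
python3 -m handwheel '[[[0,0,0,0,-0.01,0,1],[0,0,0,0,0,0,1]]]'
python3 -c "
from h import *
show()"
python3 -m handwheel '[[[0,0,0,0,-0.0075,0,1],[0,0,0,0,0,0,1]]]'
python3 -c "
from h import *
show()"
```

```text
time: 11.4
eef_pos: [0.5833, 0.0715, 0.0723]
tool_rot: [-0.0, 0.989, 0.148, 0.0]
wrist_force: [1.6, -0.7, -0.8]
finger_gap: 0.0131
finger_force: 39.0
t 11.4 pos [0.5833 0.0715 0.0723] gauge mm [60.   0.1 72.3] yaw 17.0 z [ 0.001  0.    -1.   ] F gx,gy,z [-1.1  -1.36 -0.77] gap 13.1 ff 39.0
time: 11.65
eef_pos: [0.5821, 0.0753, 0.0723]
tool_rot: [-0.0, 0.989, 0.148, 0.0]
wrist_force: [3.5, -0.3, 0.0]
finger_gap: 0.0131
finger_force: 39.1
t 11.65 pos [0.5821 0.0753 0.0723] gauge mm [64.   0.1 72.3] yaw 17.0 z [ 0.001  0.    -1.   ] F gx,gy,z [-1.35 -3.25  0.03] gap 13.1 ff 39.1
time: 11.9
eef_pos: [0.5813, 0.078, 0.0723]
tool_rot: [-0.0, 0.989, 0.148, 0.0]
wrist_force: [3.9, -0.8, 0.1]
finger_gap: 0.0132
finger_force: 39.1
t 11.9 pos [0.5813 0.078  0.0723] gauge mm [66.8  0.1 72.3] yaw 16.99 z [ 0.001  0.    -1.   ] F gx,gy,z [-1.88 -3.47  0.07] gap 13.2 ff 39.1
```

Near cheek touched early, about 0.75 mm off the centre line. I'll shift towards the far cheek and advance.

```bash
python3 -m handwheel '[[[0,0,0,0.002,0,0,1],[0,0,0,0,0,0,1]]]'
python3 -c "
from h import *
show()"
python3 -m handwheel '[[[0,0,0,0,-0.01,0,1],[0,0,0,0,0,0,1]]]'
python3 -c "
from h import *
show()"
python3 -m handwheel '[[[0,0,0,0,-0.0075,0,1],[0,0,0,0,0,0,1]]]'
python3 -c "
from h import *
show()"
```

```text
time: 12.15
eef_pos: [0.5816, 0.0783, 0.0721]
tool_rot: [-0.0, 0.989, 0.148, -0.0]
wrist_force: [3.1, -0.5, 0.9]
finger_gap: 0.0127
finger_force: 39.3
t 12.15 pos [0.5816 0.0783 0.0721] gauge mm [66.9 -0.3 72.1] yaw 16.98 z [-0.  0. -1.] F gx,gy,z [-1.38 -2.78  0.93] gap 12.7 ff 39.3
time: 12.4
eef_pos: [0.5805, 0.0822, 0.0721]
tool_rot: [-0.0, 0.989, 0.148, -0.0]
wrist_force: [3.0, -0.2, -0.2]
finger_gap: 0.0127
finger_force: 39.2
t 12.4 pos [0.5805 0.0822 0.0721] gauge mm [71.  -0.3 72.1] yaw 17.0 z [-0.  0. -1.] F gx,gy,z [-1.03 -2.83 -0.23] gap 12.7 ff 39.2
time: 12.65
eef_pos: [0.5797, 0.085, 0.0721]
tool_rot: [-0.0, 0.989, 0.148, -0.0]
wrist_force: [2.9, -0.4, 0.3]
finger_gap: 0.0127
finger_force: 39.1
t 12.65 pos [0.5797 0.085  0.0721] gauge mm [73.9 -0.4 72.1] yaw 17.0 z [-0.  0. -1.] F gx,gy,z [-1.19 -2.67  0.34] gap 12.7 ff 39.1
```

```bash
python3 -m handwheel '[[[0,0,0,0.002,0,0,1],[0,0,0,0,-0.005,0,1],[0,0,0,0,0,0,1]]]'
python3 -c "
from h import *
show()"
python3 -m handwheel '[[[0,0,0,0.001,-0.0075,0,1],[0,0,0,0,0,0,1]]]'
python3 -c "
from h import *
show()"
python3 -m handwheel '[[[0,0,0,0,-0.0075,0,1],[0,0,0,0,0,0,1]]]'
python3 -c "
from h import *
show()"
```

```text
time: 13.02
eef_pos: [0.5795, 0.0871, 0.0719]
tool_rot: [-0.0, 0.989, 0.148, -0.0]
wrist_force: [1.7, 0.2, 0.3]
finger_gap: 0.0132
finger_force: 39.1
t 13.03 pos [0.5795 0.0871 0.0719] gauge mm [76.  -0.9 71.9] yaw 16.99 z [-0.001  0.    -1.   ] F gx,gy,z [-0.32 -1.7   0.33] gap 13.2 ff 39.1
time: 13.28
eef_pos: [0.5789, 0.0901, 0.0719]
tool_rot: [-0.0, 0.989, 0.148, -0.0]
wrist_force: [0.0, -0.8, 0.3]
finger_gap: 0.0133
finger_force: 39.1
t 13.28 pos [0.5789 0.0901 0.0719] gauge mm [79.  -1.2 71.9] yaw 17.0 z [-0.001 -0.    -1.   ] F gx,gy,z [-0.74  0.22  0.28] gap 13.3 ff 39.1
time: 13.52
eef_pos: [0.5784, 0.0921, 0.072]
tool_rot: [0.0, 0.989, 0.147, -0.0]
wrist_force: [0.6, -4.1, -1.0]
finger_gap: 0.0127
finger_force: 39.2
t 13.53 pos [0.5784 0.0921 0.072 ] gauge mm [81.1 -1.2 72. ] yaw 16.96 z [-0.    -0.001 -1.   ] F gx,gy,z [-4.05  0.64 -0.99] gap 12.7 ff 39.2
```

```bash
python3 -m handwheel '[[[0,0,0,0,-0.004,0,1],[0,0,0,0,0,0,1],[0,0,0,0,0,0,1]]]'
python3 -c "
from h import *
show()"
python3 -m handwheel '[[[0,0,0,0,-0.003,0,1],[0,0,0,0,0,0,1],[0,0,0,0,0,0,1]]]'
python3 -c "
from h import *
show()"
```

```text
time: 13.9
eef_pos: [0.578, 0.0935, 0.072]
tool_rot: [0.0, 0.989, 0.147, -0.0]
wrist_force: [0.2, -5.3, -0.5]
finger_gap: 0.0129
finger_force: 39.3
t 13.9 pos [0.578  0.0935 0.072 ] gauge mm [82.5 -1.2 72. ] yaw 16.94 z [-0.001 -0.001 -1.   ] F gx,gy,z [-5.18  1.33 -0.52] gap 12.9 ff 39.3
time: 14.28
eef_pos: [0.5777, 0.0944, 0.072]
tool_rot: [0.0, 0.989, 0.147, -0.0]
wrist_force: [0.7, -5.5, -0.1]
finger_gap: 0.0132
finger_force: 39.3
t 14.28 pos [0.5777 0.0944 0.072 ] gauge mm [83.5 -1.3 72. ] yaw 16.93 z [-0.    -0.001 -1.   ] F gx,gy,z [-5.42  0.92 -0.06] gap 13.2 ff 39.3
```

```bash
python3 -m handwheel '[[[0,0,0,-0.0005,-0.005,0,1],[0,0,0,0,0,0,1],[0,0,0,0,0,0,1]]]'
python3 - <<'E'
from h import *
show()
n="scene";p,d=arm.grab_frame(n);P=pts(n,d)
e=np.array(arm.read_state()["eef_pos"]);c=proj(n,[e-[0,0,.01]])[0].astype(int)
cr=p[c[1]-45:c[1]+45,c[0]-60:c[0]+60,::-1];cv2.imwrite("pics/w_scene.png",cv2.resize(cr,None,fx=6,fy=6,interpolation=cv2.INTER_CUBIC))
show()
E
```

```text
time: 14.65
eef_pos: [0.5772, 0.0959, 0.072]
tool_rot: [0.001, 0.989, 0.147, -0.0]
wrist_force: [-0.0, -6.6, -0.8]
finger_gap: 0.0127
finger_force: 39.5
t 14.65 pos [0.5772 0.0959 0.072 ] gauge mm [85.  -1.2 72. ] yaw 16.91 z [-0.    -0.001 -1.   ] F gx,gy,z [-6.27  1.92 -0.77] gap 12.7 ff 39.5
t 14.7 pos [0.5772 0.0959 0.072 ] gauge mm [85.  -1.2 72. ] yaw 16.91 z [-0.    -0.001 -1.   ] F gx,gy,z [-6.88  0.77 -0.34] gap 13.0 ff 39.5
```

View pics/w_scene.png

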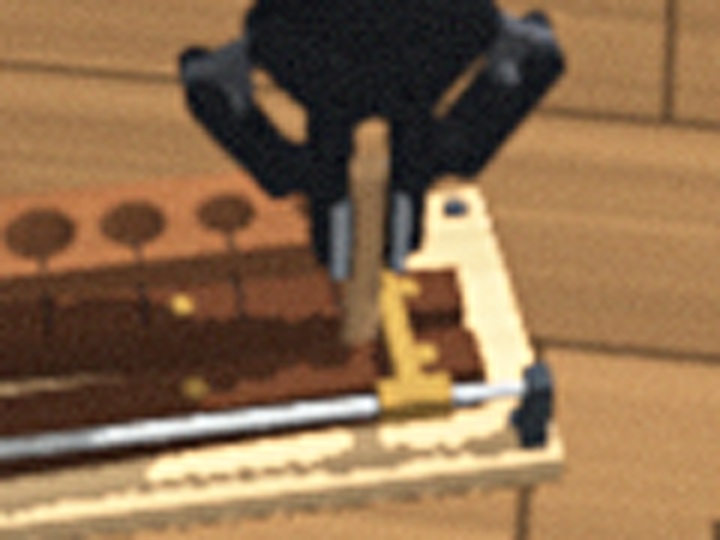

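```bash
python3 - <<'E'
from h import *
p,d=arm.grab_frame("scene");P=pts("scene",d)
e=np.array(arm.read_state()["eef_pos"]);hsv=cv2.cvtColor(p,cv2.COLOR_RGB2HSV)
L=P-e;gx=L@GX;gy=L@GY
for lo in range(-50,45,6):
    z=L[...,2]*1e3
    m=(d>0)&(abs(gx)<.012)&(abs(gy)<.014)&(z>lo)&(z<=lo+6)
    if m.sum(): print(lo,m.sum(),np.round([np.min(gx[m])*1e3,np.median(gx[m])*1e3,gx[m].max()*1e3,gy[m].min()*1e3,np.median(gy[m])*1e3],1),np.median(hsv[m],0))
E
```

```text
-50 4 [-8.5 -6.5 -5.9  6.1  6.7] [ 13.5 128.5  98.5]
-44 27 [-11.1  -5.9   5.6 -13.4  -6.8] [ 11. 154.  84.]
-38 24 [-11.7  -0.4   6.7 -13.4  -7.1] [ 14.  147.5 114.5]
-32 33 [ -6.4   7.7  12.  -13.7  -4.6] [ 20. 148. 213.]
-26 13 [ -6.3  -0.5  10.  -11.7  -6.2] [ 16. 119. 152.]
-20 12 [-6.4 -1.4  4.6 -7.7 -6.1] [ 15. 119. 140.]
-14 10 [-6.4 -0.7  4.3 -8.3 -5.9] [ 16. 120. 131.]
-8 10 [-4.9 -0.7  4.2 -8.  -6.5] [ 15.  122.5 135.5]
-2 17 [-10.5  -0.8  11.4 -12.9  -7.1] [ 16. 117. 123.]
4 24 [-10.5   3.4  11.5 -12.8  -8. ] [ 15.   88.5 110. ]
10 22 [-10.4   1.1  11.2 -13.6  -7. ] [ 16.   85.5 109.5]
16 20 [-10.8   0.1  10.9 -13.1  -7.9] [ 16.   82.5 109. ]
22 21 [-10.8   0.9  10.7 -13.  -11.1] [ 94.  29. 115.]
28 27 [-10.8   0.7  10.6 -12.7  -7.7] [ 16. 113. 114.]
34 29 [-11.1   2.8  11.8 -13.9  -6.5] [ 17. 100. 111.]
40 39 [-11.    0.9   9.8 -13.1  -3.1] [ 16. 115. 140.]
```

```bash
python3 -m handwheel '[[[0,0,0,-0.0005,-0.005,0,1],[0,0,0,0,0,0,1],[0,0,0,0,0,0,1],[0,0,0,0,0,0,1]]]'
python3 -c "
from h import *
show()"
```

```text
time: 15.25
eef_pos: [0.5766, 0.0976, 0.0721]
tool_rot: [0.001, 0.989, 0.147, 0.0]
wrist_force: [2.5, -7.7, -1.1]
finger_gap: 0.013
finger_force: 39.4
t 15.25 pos [0.5766 0.0976 0.0721] gauge mm [86.8 -1.2 72.1] yaw 16.92 z [ 0.    -0.002 -1.   ] F gx,gy,z [-8.07 -0.12 -1.13] gap 13.0 ff 39.4
```

Wedged, balanced, with about 8 N of push. Now I'll draw back and lift, leaving the rider.

```bash
python3 -m handwheel '[[[0,0,0,0,0.01,0,1],[0,0,0,0,0.01,0,1],[0,0,0,0,0.02,0,1],[0,0,0,0,0.02,0,1],[0,0,0,0,0.02,0,1],[0,0,0,0,0.02,-0.02,1],[0,0,0,0,0,-0.06,1],[0,0,0,0,0,-0.1,1],[0,0,0,0,0,-0.06,1],[0,0,0,0,0,0,1],[0,0,0,0,0,0,1]]]'
python3 - <<'E'
from h import *
show()
for n,pl in(("scene",.0422),("top",.0436)):
    d=np.load(f"pics/{n}0.npy");P=pts(n,d);C=np.array(arm.camera_info(n)["cam_to_world"])[:3,3]
    r=P-C;Q=C+r*((pl-C[2])/r[...,2])[...,None]   # ray hits on rail top plane
    L=Q-G0;gx=L@GX*1e3;gy=L@GY*1e3
    for i,x in enumerate((-30,6,42,78)):
        m=(d>0)&(np.hypot(gx-x,gy-62)<17-i)&(P[...,2]<pl-.004)
        print(n,i,m.sum(),Q[m].mean(0).round(4),"gauge",gx[m].mean().round(1),gy[m].mean().round(1))
    p,d=arm.grab_frame(n);P=pts(n,d);e=np.array(arm.read_state()["eef_pos"]);L=(P-e)*1e3
    for lo in range(-58,0,6):
        m=(d>0)&(abs(L[...,0])<18)&(abs(L[...,1])<18)&(L[...,2]>lo)&(L[...,2]<=lo+6)
        if m.sum():print(lo,m.sum(),np.round([ (L@GX)[m].min(),(L@GX)[m].mean(),(L@GX)[m].max(),(L@GY)[m].min(),(L@GY)[m].mean(),(L@GY)[m].max()],1))
    print(n,[(np.round(r["position"],3).tolist(),round(r["confidence"],2)) for r in arm.find_in("rider_needle",n)][:2])
    cv2.imwrite(f"pics/r_{n}.png",p[:,:,::-1])
    c=proj(n,[G(.05,.03,.05)])[0].astype(int);cr=p[c[1]-45:c[1]+45,c[0]-60:c[0]+60,::-1];cv2.imwrite(f"pics/rc_{n}.png",cv2.resize(cr,None,fx=6,fy=6,interpolation=cv2.INTER_CUBIC))
show()
E
```

```text
time: 16.62
eef_pos: [0.5877, 0.0604, 0.1677]
tool_rot: [0.0, 0.989, 0.147, -0.0]
wrist_force: [-0.2, -0.9, -0.2]
finger_gap: 0.0129
finger_force: 39.5
t 16.62 pos [0.5877 0.0604 0.1677] gauge mm [ 48.1  -0.8 167.7] yaw 16.96 z [-0.001 -0.    -1.   ] F gx,gy,z [-0.85  0.46 -0.21] gap 12.9 ff 39.5
scene 0 70 [ 0.5545 -0.0308  0.0422] gauge -29.5 57.5
scene 1 54 [0.5437 0.0035 0.0422] gauge 6.4 57.8
scene 2 39 [0.5331 0.0378 0.0422] gauge 42.4 57.9
scene 3 30 [0.5228 0.0714 0.0422] gauge 77.6 58.0
-58 9 [-5.8  1.4  7.2 -7.4 -4.2  0.6]
-52 14 [-5.8 -0.2  7.1 -8.5 -5.2 -0.2]
-46 12 [-6.  -1.5  4.3 -8.8 -6.  -4.4]
-40 14 [ -5.9  -0.7   4.5 -10.8  -6.4  -2.9]
-34 12 [-5.8 -1.3  4.2 -7.5 -6.3 -4. ]
-28 15 [-5.7 -0.6  4.3 -9.5 -6.1 -3.7]
-22 14 [-7.1 -1.4  4.5 -7.7 -5.7 -1.4]
-16 17 [-7.1 -1.3  4.6 -9.1 -5.7 -0.6]
-10 12 [-7.  -1.1  4.3 -8.6 -6.1 -1.1]
-4 22 [-13.1   0.4   9.6 -10.8  -6.5  -3.4]
scene [([0.601, 0.113, 0.044], 0.58), ([0.603, 0.012, 0.024], 0.41)]
top 0 70 [ 0.5496 -0.0324  0.0436] gauge -29.5 62.7
top 1 54 [0.5393 0.0027 0.0436] gauge 7.0 62.3
top 2 45 [0.5283 0.0364 0.0436] gauge 42.5 62.9
top 3 35 [0.5183 0.0714 0.0436] gauge 78.8 62.3
top []
t 16.82 pos [0.5874 0.0607 0.1672] gauge mm [ 48.4  -0.7 167.2] yaw 16.98 z [-0.002  0.    -1.   ] F gx,gy,z [ 0.11 -0.07 -0.68] gap 13.0 ff 39.5<stdin>:5: RuntimeWarning: divide by zero encountered in divide
<stdin>:5: RuntimeWarning: invalid value encountered in multiply
```

View pics/rc_scene.png

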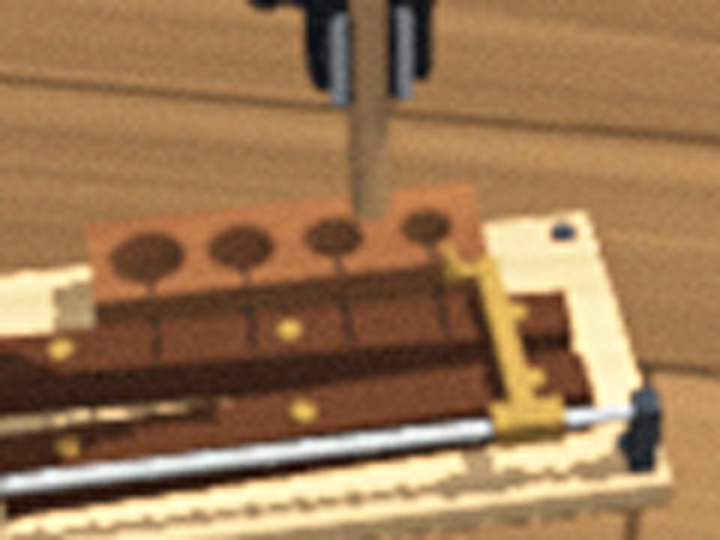

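The rider stayed put. Its needle, at (450,260), sits by the scribed line of the fourth bore, so the dowel is 14 mm. Moving to bore3.

```bash
python3 -c "
from h import *
show(G(.0785,.0612,.115))"
python3 -m handwheel '[[[0,0,0,-0.0775,-0.0375,0,1],[0,0,0,-0.0775,-0.0375,0,1],[0,0,0,0,0,0.06,1],[0,0,0,0,0,0.06,1],[0,0,0,0,0,0,1],[0,0,0,0,0,0,1],[0,0,0,0,0,0,1]]]'
python3 - <<'E'
from h import *
show(G(.0785,.0612,.1))
n="scene";p,d=arm.grab_frame(n)
c=proj(n,[G(.078,.062,.06)])[0].astype(int);cr=p[c[1]-35:c[1]+35,c[0]-45:c[0]+45,::-1];cv2.imwrite("pics/b_scene.png",cv2.resize(cr,None,fx=8,fy=8,interpolation=cv2.INTER_CUBIC))
show(G(.0785,.0612,.1))
E
```

```text
t 16.82 pos [0.5874 0.0607 0.1672] gauge mm [ 48.4  -0.7 167.2] yaw 16.98 z [-0.002  0.    -1.   ] F gx,gy,z [ 0.11 -0.07 -0.68] gap 13.0 ff 39.5
shift units [-0.1546 -0.0751  0.1308]
time: 17.7
eef_pos: [0.5205, 0.0716, 0.1211]
tool_rot: [-0.0, 0.989, 0.148, 0.001]
wrist_force: [-0.8, 0.2, 0.7]
finger_gap: 0.0129
finger_force: 39.5
t 17.7 pos [0.5205 0.0716 0.1211] gauge mm [ 78.4  60.1 121.1] yaw 16.97 z [ 0.001  0.    -1.   ] F gx,gy,z [0.39 0.74 0.71] gap 12.9 ff 39.5
shift units [-0.0028 -0.0003  0.0528]
t 17.75 pos [0.5204 0.0716 0.121 ] gauge mm [ 78.4  60.2 121. ] yaw 16.98 z [ 0.001  0.    -1.   ] F gx,gy,z [ 0.5   0.64 -0.34] gap 13.0 ff 39.5
shift units [-0.0026 -0.0003  0.0525]
```

View pics/b_scene.png

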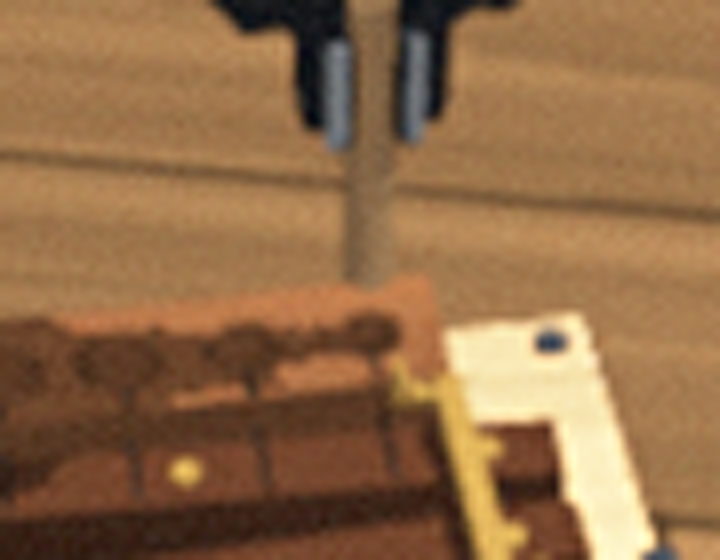

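The foot, at (370,282), is lined up above bore3 at (375,332). I'll lower gently.

```bash
python3 -m handwheel '[[[0,0,0,-0.0025,-0.001,0.02,1],[0,0,0,0,0,0.02,1],[0,0,0,0,0,0.015,1],[0,0,0,0,0,0.01,1],[0,0,0,0,0,0,1]]]'
python3 -c "
from h import *
show()"
```

```text
time: 18.38
eef_pos: [0.5185, 0.0715, 0.0937]
tool_rot: [-0.0, 0.989, 0.148, -0.0]
wrist_force: [-1.1, -0.5, 0.1]
finger_gap: 0.0129
finger_force: 39.5
t 18.38 pos [0.5185 0.0715 0.0937] gauge mm [78.9 62.  93.7] yaw 16.98 z [-0.001  0.    -1.   ] F gx,gy,z [-0.18  1.21  0.06] gap 12.9 ff 39.5
```

```bash
python3 -m handwheel '[[[0,0,0,0,0,0.015,1],[0,0,0,0,0,0.015,1],[0,0,0,0,0,0.015,1],[0,0,0,0,0,0.01,1],[0,0,0,0,0,0,1],[0,0,0,0,0,0,1]]]'
python3 -c "
from h import *
show()"
```

```text
time: 19.12
eef_pos: [0.5189, 0.0716, 0.0723]
tool_rot: [-0.0, 0.989, 0.148, 0.0]
wrist_force: [1.5, 0.7, 0.5]
finger_gap: 0.0129
finger_force: 39.5
t 19.12 pos [0.5189 0.0716 0.0723] gauge mm [78.9 61.7 72.3] yaw 16.98 z [ 0.  0. -1.] F gx,gy,z [ 0.26 -1.66  0.51] gap 12.9 ff 39.5
```

```bash
python3 -m handwheel '[[[0,0,0,0,0,0.004,1],[0,0,0,0,0,0.002,1],[0,0,0,0,0,0,1]]]'
python3 -c "
from h import *
show()"
python3 -m handwheel '[[[0,0,0,0,0,0,0.5],[0,0,0,0,0,0,0.2],[0,0,0,0,0,0,-0.2],[0,0,0,0,0,0,-0.4],[0,0,0,0,0,0,-0.4],[0,0,0,0,0,-0.06,-0.4],[0,0,0,0,0,-0.12,-0.4],[0,0,0,0,0,-0.12,-0.4],[0,0,0,0,0,-0.1,-0.4],[0,0,0,0.1,0.12,0,-0.4],[0,0,0,0.1,0.12,0,-0.4],[0,0,0,0,0.0,0,-0.4]]]'
python3 - <<'E'
from h import *
show()
for n in("scene","top"):
    p,d=arm.grab_frame(n);P=pts(n,d);L=P-G0;gx=L@GX*1e3;gy=L@GY*1e3
    m=(d>0)&(np.hypot(gx-78,gy-62)<25)&(P[...,2]>.06)&(P[...,2]<.13);print(n,m.sum(),gx[m].mean(),gy[m].mean(),P[m][:,2].min(),P[m][:,2].max())
    c=proj(n,[G(.04,.03,.05)])[0].astype(int);cr=p[c[1]-45:c[1]+45,c[0]-60:c[0]+60,::-1];cv2.imwrite(f"pics/f_{n}.png",cv2.resize(cr,None,fx=6,fy=6,interpolation=cv2.INTER_CUBIC))
E
```

```text
time: 19.5
eef_pos: [0.5187, 0.0715, 0.0697]
tool_rot: [-0.0, 0.989, 0.148, -0.0]
wrist_force: [-1.1, 0.1, -0.2]
finger_gap: 0.013
finger_force: 39.5
t 19.5 pos [0.5187 0.0715 0.0697] gauge mm [78.8 61.8 69.7] yaw 16.97 z [-0.  0. -1.] F gx,gy,z [ 0.42  1.06 -0.23] gap 13.0 ff 39.5
time: 21.0
eef_pos: [0.6255, -0.0014, 0.2276]
tool_rot: [0.0, 0.989, 0.145, -0.001]
wrist_force: [-0.4, 0.8, 0.2]
finger_gap: 0.0595
finger_force: 0.0
t 21.0 pos [ 0.6255 -0.0014  0.2276] gauge mm [-22.1 -18.9 227.6] yaw 16.64 z [-0.002 -0.    -1.   ] F gx,gy,z [0.86 0.17 0.17] gap 59.5 ff 0.0
scene 123 78.81802614500752 56.87064311866962 0.060662429717829314 0.11301402868205601
top 24 79.22291170621627 64.24627351119862 0.08056441402211934 0.12060520737585367
```

View pics/f_scene.png

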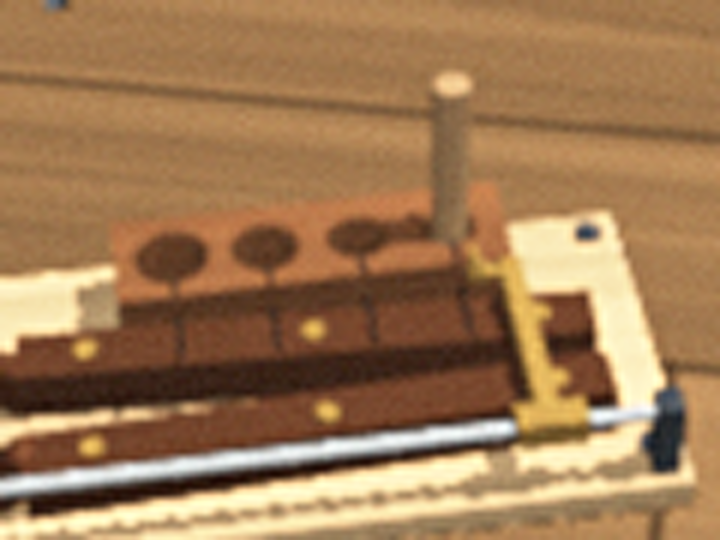

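The dowel stands upright in bore3: top at (452,85), z ≈ 0.114, so it is seated. The needle at (480,265) is beside that bore and the gripper is clear. Handing in.

```bash
python3 -m handwheel '[[[0,0,0,0,0,0,-0.4],[0,0,0,0,0,0,-0.4]]]' >/dev/null; python3 -c "
from cell import arm
print(arm.job_done())"
```

```text
the job is handed in; nothing more can be done
None
```

The single dowel gauged as 14 mm (about 8 N push at the wedge; cheek forces not measured) and now stands upright in bore3, with the rider left at the fourth line and the rack dowels untouched; I handed the job in at about 21 s and no verdict came back.

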